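# Lock the tube rotator with its cross pin

### The job

Lock the tube rotator so that it can be loaded: stand its yellow-headed locking pin in the bore on top of the rotator, gently turn the crank away from the robot until you feel the pin catch in the hidden hole of the shaft, then push the pin down fully home, its head against the block. Never force the crank or the pin against the shaft: stop turning when it catches.

Things in the scene. Friction and masses are not known exactly. Their poses are not given: they have to be found in the camera images.
- rotator: Fixed tube rotator: grey block with aluminium top, 70 x 60 mm (x, y), 100 mm high, on a dark foot 116 x 92 x 8 mm. Origin at the middle of its underside on the table, z up. A hidden shaft 40 mm thick runs through it along y, 52 mm above the table. Crank on the +y side; on the -y side a white disc (tube carrier, 84 mm across) turning with it. +x points roughly away from the robot.
- bore (a point): Centre of the mouth of the vertical bore in the block's top face, 100 mm above the table. 11.2 mm wide, with a 4 mm chamfer. The shaft's top lies 28 mm below the mouth. The shaft's own 11.5 mm cross-hole is hidden; it comes under the bore at an unknown crank angle between -0.10 and +0.65 rad. A pin standing in the bore then drops 5 mm into it by its weight and catches.
- crank: Crank, shaft and carrier turning together about the rotator's y. Origin on the shaft axis below the bore, 52 mm over the table. z points from the axis to the red peg; angle 0 is upright, positive leans away from the robot (+x). Starts at -0.40 to -0.55 rad (leaning to the robot); stops at -0.70 and +0.95. Stays where it is left. Once the pin has caught it is blocked after 0.2 to 0.3 rad more.
- crank_peg (a point): Red round level peg of the crank, 12 mm thick, 44 mm long, parallel to the shaft, 45 mm from its axis. This point: on its axis, 20 mm from the free end, 88 mm along +y from the bore. Pinch or straddle it from above on its long sides and lead it round slowly (under 40 mm/s). It takes 1 to 3 N; when caught the force climbs: over about 16 N at the peg would overload the pin (limit 60 N inside).
- pin_stand: Blue block 52 x 52 x 50 mm, fixed, in which the pin stands upright at the start. Origin at the middle of its underside.
- pin: Locking pin, about 60 g: steel shank 10 mm thick, 78 mm long, bevelled foot, under a round yellow head 22 mm wide and 22 mm high. Origin at the centre of the foot, z along the shank to the head.
- pin_head (a point): Centre of the pin's yellow head, on its axis, 89 mm above the foot; grasp here. The head's top is 11 mm above this point. At the start the head's underside is 33 mm above the stand's top.
- pin_tip (a point): Centre of the pin's foot. Depth below the bore's mouth: 28 mm standing on the shaft, 33 mm when caught, 78 mm fully home with the head on the block. After the catch a snug liner resists: a steady push of 5 to 12 N from above moves it the last 45 mm.

How it is judged (in metres and radians):
On the way, in this order (a step that is already met when the one before it is completed fails the run):
1. the pin stands in the bore, its foot on the shaft (at least 18 mm below the bore's mouth) (horizontal distance between pin_tip and bore below 0.004 m and z of pin_tip in the frame of bore below -0.018 m and angle between pin's own z axis and vertical below 0.2 rad), for 0.2 s.
2. the shaft is turned until the pin has dropped into the cross-hole (foot at least 31 mm below the bore's mouth) (z of pin_tip in the frame of bore below -0.031 m and horizontal distance between pin_tip and bore below 0.006 m), for 0.2 s.
At the end, for the whole second after the job is handed in: The pin is through the bore and the shaft's cross-hole, upright within 0.1 rad and at rest, its head within 3.5 mm of the block's top (foot at least 74.5 mm below the bore's mouth and within 6 mm of its axis) (z of pin_tip in the frame of bore below -0.0745 m and horizontal distance between pin_tip and bore below 0.006 m and angle between pin's own z axis and vertical below 0.1 rad and linear speed of pin below 0.02 m/s); the robot touches nothing.
It fails at once if the pin and the shaft are forced against each other with more than 60 N (contact force between pin and crank above 60 N).
It also fails if it takes over 61 s, if anything falls off the work surface, if the arm or the gripper's body presses on something with over 40 N, if the wrist force passes 120 N, or if a joint passes its speed limit or range.

### The arm

A 7-joint arm with a two-finger parallel gripper is mounted at the origin on the work surface; the furniture and walls round the work are solid. World frame = base frame: x ahead of the robot, y to its left, z up, the work surface at z = 0. Lengths are in mm, angles in rad, forces in N, time in s.
With the tool pointing down it reaches from about 400 to 875 mm from the base axis. Payload 4.4 kg.
Tool frame: the origin (TCP) lies at the very end of the fingers, on their centre line; the grasp point (between the pads) lies 19 mm behind it; z points along the fingers, y is the direction in which the jaws open and shut (so a half turn about z gives the same grasp; the last joint's range is limited). The gripper opens to 85 mm and grips with 20 to 120 N. Pads are 22 mm wide; open, the fingers measure 114 mm over their backs; the gripper's body (76 mm by 85 mm) begins 54 mm behind the grasp point. The pads swing forward as they close: fully open they stand 13 mm farther back than shut.
Start: joints at [1.228, 0.628, 0.038, 1.517, -0.027, 0.996, -0.02], TCP at [177.659, -625.264, 231.313] pointing down, gripper open.
Joint ranges: [-3.06, 3.06], [-0.37, 2.12], [-1.25, 1.32], [0.18, 2.47], [-1.1, 4.24], [0.23, 1.98], [-2.94, 2.94]. Speed limits (rad/s): [2.57, 2.57, 3.14, 3.14, 3.14, 3.14, 3.14].

### API

Orientations are given as [roll, pitch, yaw] about the fixed x, y, z axes, in that order (R = Rz(yaw) Ry(pitch) Rx(roll)).
In Python, from cell import ctrl, eyes gives the robot as it stands.
- The arm moves only by the tool move_arm, never from a script. Its argument "increments" is a list of rows, each a list of 6 numbers: the shift along the tool's x, y, z in cm, then the turn, a rotation vector about the tool's x, y, z in degrees. In form: [[x, y, z, wx, wy, wz], ...]. A call has 1 to 20 rows; each row is the pose to reach, as a shift and turn from the pose commanded when the call began, along the tool's axes at that moment; what a row does not reach only later rows make up. A row lasts 1/10 s, in which the tool goes at most 50 mm and 8.59 degrees, less where a joint would pass 70% of its speed; a pose out of reach is approached as far as the arm can. A call with a gripper value outside its range is refused whole. "grip" is the opening, from -1 (shut) to 1 (fully open), set as the call begins (left out, the last holds). The fingers move at their own pace and stop on an object; the grip force is fixed at half the most. Time passes only in rows, so rows that repeat a pose let the fingers close. It gives the time, the measured TCP pose, the force and the opening at its end, in the units of the state.
- ctrl.read_state(): the state, without advancing time (a new reading comes with each control period).
- eyes.get_image(name): name is "scene" or "top"; returns the picture (400x640x3 uint8, red, green, blue); there is no depth.
- eyes.calibration(name): a dict with "fx", "fy", "cx", "cy" (pixels), "dist" ([k1, k2, p1, p2, k3] as OpenCV has them; the pictures are not rectified), "pose" (4x4, takes a point from camera to world coordinates). Camera axes: x right, y up, looking along -z (the intrinsics and any distortion apply to the point x, -y, -z); pixel columns grow to the right and rows downward; lengths in mm; the calibration is good to about 2 mm. A picture is of the moment at which its call begins. calibration takes no time and is no camera call.
- ctrl.finish_job(): hands the job in, once; it reports no verdict.
The state is a dict: "clock": time; "qpos": joint angles; "qd": joint speeds; "tau": joint torques, N m; "eef_pos": TCP position; "tool_rot": TCP orientation; "force": force on the tool from outside, world axes, zero at the start; "torque": the same for the moment, N m; "width": finger opening in mm.
Only numpy, scipy, OpenCV 4.12 (cv2) and the standard library are available. Lean on these libraries where they do the work, as an engineer would, in place of code of your own. Each camera call takes 0.05 s, during which the arm holds its last target. There are 200 camera calls.

## Working session

There is one attempt and no reset: what is moved stays moved. The work goes in short steps, Python scripts to look and compute and a tool call to move; the robot and the scene stay as the last step left them, time stands still between calls to the robot, and variables do not carry over. Pictures are saved under pics/ and viewed, about 8 in all and at most 12, crops included, and the job is handed in when it is done.

Besides the shell and the picture viewer there is one more tool, called after "Call:" as name(argument=value, ...) on one line, values as JSON. move_arm: Moves the arm, as the interface text tells. Its arguments: {"type":"object","properties":{"increments":{"type":"array","items":{"type":"array","items":{"type":"number"}}},"grip":{"type":"number"}},"required":["increments"]}

```bash
mkdir -p pics; ls; python3 - <<'E'
from cell import ctrl, eyes
import cv2,numpy as np
s=ctrl.read_state(); print({k:np.round(v,3).tolist() for k,v in s.items()})
for n in("scene","top"):
    cv2.imwrite(f"pics/{n}0.png",eyes.get_image(n)[:,:,::-1]); c=eyes.calibration(n); print({k:np.round(v,3).tolist() for k,v in c.items()})
E
```

```text
pics
{'clock': 0.0, 'qpos': [1.228, 0.629, 0.038, 1.518, -0.027, 0.996, -0.02], 'qd': [0.0, -0.0, -0.0, -0.0, -0.001, -0.001, -0.002], 'tau': [-0.001, -56.341, 1.226, -19.344, 0.011, 0.011, 0.0], 'eef_pos': [177.519, -624.631, 230.39], 'tool_rot': [-3.14, -0.0, 0.277], 'force': [-0.55, 0.19, 0.829], 'torque': [0.054, 0.0, 0.028], 'width': 85.605}
{'fx': 461.926, 'fy': 461.926, 'cx': 327.599, 'cy': 204.361, 'dist': [-0.082, 0.0, 0.0, 0.0, 0.0], 'pose': [[-0.621, 0.45, -0.642, -80.898], [-0.784, -0.356, 0.509, 703.291], [0.001, 0.819, 0.574, 574.639], [0.0, 0.0, 0.0, 1.0]]}
{'fx': 373.376, 'fy': 373.376, 'cx': 317.287, 'cy': 195.319, 'dist': [-0.048, 0.0, 0.0, 0.0, 0.0], 'pose': [[0.021, 0.996, -0.086, 415.359], [-1.0, 0.019, -0.019, 276.543], [-0.017, 0.086, 0.996, 923.879], [0.0, 0.0, 0.0, 1.0]]}
```

View pics/scene0.png

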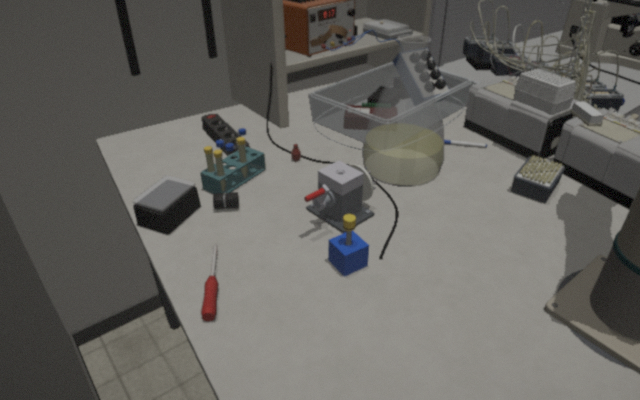

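View pics/top0.png

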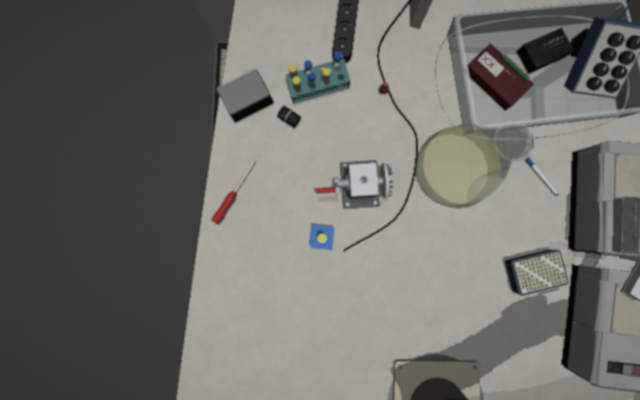

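The scene view shows the rotator near (340,190), the peg at (317,194) and the pin head at (349,221). In the top view the bore is at about (364,180), the peg at (325,190) and the pin head at (322,238). Next I'll measure these precisely.

```bash
cat > h.py <<'E'
import cv2,numpy as np
from cell import ctrl,eyes
def ray(n,uv):
    c=eyes.calibration(n);K=np.array([[c['fx'],0,c['cx']],[0,c['fy'],c['cy']],[0,0,1]])
    p=cv2.undistortPoints(np.array([[uv]],float),K,np.array(c['dist'],float))[0,0]
    T=np.array(c['pose']);d=T[:3,:3]@[p[0],-p[1],-1];return T[:3,3],d/np.linalg.norm(d)
def plane(n,uv,z):
    o,d=ray(n,uv);return o+d*(z-o[2])/d[2]
def tri(a,b):
    A=np.zeros((3,3));B=np.zeros(3);R=[ray('scene',a),ray('top',b)]
    for o,d in R:
        M=np.eye(3)-np.outer(d,d);A+=M;B+=M@o
    x=np.linalg.solve(A,B);return x,[np.linalg.norm(np.cross(x-o,d)) for o,d in R]
def project(n,P):
    c=eyes.calibration(n);K=np.array([[c['fx'],0,c['cx']],[0,c['fy'],c['cy']],[0,0,1]])
    T=np.array(c['pose']);p=T[:3,:3].T@(np.array(P,float)-T[:3,3])
    return cv2.projectPoints(np.array([[[p[0],-p[1],-p[2]]]]),np.zeros(3),np.zeros(3),K,np.array(c['dist'],float))[0].ravel()
def blob(img,lo,hi,roi):
    x0,y0,x1,y1=roi;h=cv2.cvtColor(img[y0:y1,x0:x1],cv2.COLOR_RGB2HSV)
    m=cv2.inRange(h,np.array(lo),np.array(hi));n,l,s,c=cv2.connectedComponentsWithStats(m)
    i=1+np.argmax(s[1:,4]);ys,xs=np.nonzero(l==i)
    return c[i]+[x0,y0],s[i]+[x0,y0,0,0,0],np.c_[xs+x0,ys+y0]
E
python3 - <<'E'
from h import *
I={n:cv2.cvtColor(cv2.imread(f"pics/{n}0.png"),cv2.COLOR_BGR2RGB) for n in("scene","top")}
Y=[(18,120,60),(35,255,255)];R=[(0,130,60),(8,255,255)]
a=blob(I['scene'],*Y,(335,205,365,240));b=blob(I['top'],*Y,(300,220,345,255));print('head',a[:2],b[:2],tri(a[0],b[0]))
bl=blob(I['top'],(100,120,60),(125,255,255),(300,215,345,255));print('stand',cv2.minAreaRect(bl[2].astype(np.float32)),plane('top',cv2.minAreaRect(bl[2].astype(np.float32))[0],50))
a=blob(I['scene'],*R,(300,180,335,205));b=blob(I['top'],*R,(310,180,345,200));print('peg',a[:2],b[:2],tri(a[0],b[0]))
for bb in(a,b):
    r=cv2.fitLine(bb[2].astype(np.float32),2,0,.01,.01).ravel();t=(bb[2]-r[2:])@r[:2];print('ends',r[2:]+r[:2]*t.min(),r[2:]+r[:2]*t.max())
x=I['top'][150:215,310:405];y=I['scene'][150:235,295:385]
cv2.imwrite('pics/c.png',np.hstack([cv2.resize(x,(390,int(65*390/95)),interpolation=2)[:260],cv2.resize(y,(390,368),interpolation=2)[:260]])[:,:,::-1])
g=cv2.cvtColor(I['top'],cv2.COLOR_RGB2GRAY);print(g[158:204:2,340:398:2])
E
```

```text
head (array([348.92948718, 220.70512821]), array([343, 214,  13,  16, 156])) (array([321.57575758, 237.42424242]), array([319, 235,   6,   6,  33])) (array([393.34582714, 280.67392166,  95.96406588]), [np.float64(0.13965067353361846), np.float64(0.13965067353371394)])
stand ((321.7743835449219, 237.0304718017578), (20.981992721557617, 21.31328773498535), 6.34019136428833) [393.14255146 280.56998296  50.        ]
peg (array([315.24731183, 193.70967742]), array([306, 188,  19,  12,  93])) (array([325.2027027 , 189.87837838]), array([316, 188,  19,   5,  74])) (array([498.70590859, 274.23903805,  94.01051209]), [np.float64(0.6840577269191381), np.float64(0.684057726919095)])
ends [305.78853439 198.59016281] [323.28910565 189.56030972]
ends [316.05981038 190.6811657 ] [334.09636246 189.09746174]
[[162 162 163 164 163 164 163 163 164 165 164 162 162 162 161 161 161 160
  162 164 164 164 164 163 165 165 165 164 165]
 [160 161 160 161 162 160 152 149 144 146 145 144 142 134 124 116 115 110
  137 163 164 164 165 164 165 164 165 165 164]
 [125 116 115 111 109 107 100  97  91  91  92  96  94  
[... 1786 characters left out ...]
180 190 190 190 190 190 191 190 190 190 189 189
  185 141  92  69  73 137 144 124 147 166 165]
 [161 103  85  57  41  90 175 187 183 177 173 172 169 166 163 161 149 144
  135 114  92  77  75 132 133 119 146 166 165]
 [163 104  87  71  51  56 101 108 102  92  82  79  75  66  58  56  55  67
   81  88 112 108  82 119 130 133 155 164 165]
 [162 107  88  88  75  54  52  55  57  59  62  62  62  66  70  69  72  84
   87  96 146 140 120 131 153 164 165 164 164]
 [163 112  88  88  88  78  76  77  78  78  77  76  76  77  78  78  80 108
  106  97 152 150 150 152 158 165 166 166 163]
 [164 118  89 111 119  86  80  83  82  83  83  81  80  81  83  85  93 156
  143  95 140 156 161 162 165 166 166 165 164]]
```

View pics/c.png

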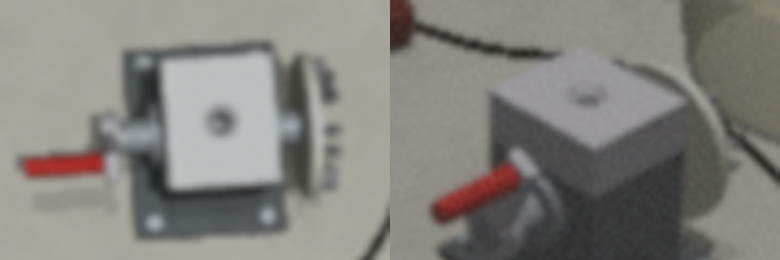

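The crops show the bore as a dark dot, at top (364,180) and scene about (340,172), and the peg leaning towards the robot. Next come the bore centre and the yaw.

```bash
python3 - <<'E'
from h import *
I={n:cv2.cvtColor(cv2.imread(f"pics/{n}0.png"),cv2.COLOR_BGR2GRAY).astype(float) for n in("scene","top")}
def dark(g,roi):
    x0,y0,x1,y1=roi;p=g[y0:y1,x0:x1];w=np.clip(np.median(p)-p-8,0,None);yy,xx=np.mgrid[y0:y1,x0:x1]
    return np.array([(w*xx).sum(),(w*yy).sum()])/w.sum()
t=dark(I['top'],(356,172,373,188));s=dark(I['scene'],(334,168,347,176));print(t,s,plane('top',t,100),plane('scene',s,100),tri(s,t))
m=(I['top']>165).astype(np.uint8);m[:, :344]=0;m[:,378:]=0;m[:160]=0;m[204:]=0
n,l,st,c=cv2.connectedComponentsWithStats(m);i=1+np.argmax(st[1:,4])
r=cv2.minAreaRect(np.argwhere(l==i)[:,::-1].astype(np.float32));b=cv2.boxPoints(r);print(r,plane('top',r[0],100))
W=np.array([plane('top',q,100) for q in b]);print(W)
for k in range(4):
    d=W[(k+1)%4]-W[k];print(np.linalg.norm(d),np.degrees(np.arctan2(d[1],d[0])))
e=[plane('top',q,94) for q in((316.06,190.68),(334.1,189.1))];d=e[0]-e[1];print('peg ends',e,np.degrees(np.arctan2(d[1],d[0])))
e=[plane('scene',q,94) for q in((305.8,198.6),(323.3,189.6))];d=e[0]-e[1];print('peg ends',e,np.degrees(np.arctan2(d[1],d[0])))
E
```

```text
[363.5945098  179.10431373] [340.3995098  172.49019608] [524.19317189 190.00591225 100.        ] [520.60614539 194.02431858 100.        ] (array([524.90331516, 189.90757128,  96.42006414]), [np.float64(0.3652177056210831), np.float64(0.36521770562133304)])
((363.6485595703125, 178.9851531982422), (30.348634719848633, 26.567493438720703), 84.2894058227539) [524.46207074 189.88849785 100.        ]
[[554.78960082 222.96901657 100.        ]
 [561.85081052 164.13900033 100.        ]
 [494.35997084 157.0135915  100.        ]
 [487.3687515  215.41329312 100.        ]]
59.25226993999836 -83.1556829921194
67.8659332191211 -173.97326993292322
58.81668383068198 96.82657774817501
67.84290588963916 6.39434624197947
peg ends [array([496.95492352, 295.15103124,  94.        ]), array([501.26287495, 254.94234969,  94.        ])] 96.11533227047313
peg ends [array([496.08975233, 297.23888043,  94.        ]), array([499.96644308, 253.24191086,  94.        ])] 95.03547979291525
```

```bash
cat >> h.py <<'E'
def rows(start,targets):
    """start/targets: x,y,z mm, yaw deg (tool down). -> rows in tool cm/deg"""
    x0,y0,z0,a0=start;c,s=np.cos(np.radians(a0)),np.sin(np.radians(a0));o=[]
    for x,y,z,a in targets:
        dx,dy=x-x0,y-y0;o.append([round(float(v),2)+0. for v in((c*dx+s*dy)/10,(s*dx-c*dy)/10,-(z-z0)/10,0,0,-(a-a0))])
    return o
E
python3 - <<'E'
from h import *
P=[];S=(177.7,-625.3,231.3,15.9)
for k in(1,2,3,4):P.append((177.7,-625.3,231.3+45*k,15.9))
for k in range(1,17):
    az=np.radians(-74.1+4.75*k);r=650-6.5*k;P.append((r*np.cos(az),r*np.sin(az),411,15.9+4.75*k))
for r in rows(S,P):print(r)
print(P[-1])
E
```

```text
[0.0, 0.0, -4.5, 0.0, 0.0, 0.0]
[0.0, 0.0, -9.0, 0.0, 0.0, 0.0]
[0.0, 0.0, -13.5, 0.0, 0.0, 0.0]
[0.0, 0.0, -18.0, 0.0, 0.0, 0.0]
[5.37, -0.88, -17.97, 0.0, 0.0, -4.75]
[10.55, -2.18, -17.97, 0.0, 0.0, -9.5]
[15.56, -3.9, -17.97, 0.0, 0.0, -14.25]
[20.36, -6.01, -17.97, 0.0, 0.0, -19.0]
[24.91, -8.49, -17.97, 0.0, 0.0, -23.75]
[29.19, -11.31, -17.97, 0.0, 0.0, -28.5]
[33.18, -14.45, -17.97, 0.0, 0.0, -33.25]
[36.86, -17.88, -17.97, 0.0, 0.0, -38.0]
[40.19, -21.57, -17.97, 0.0, 0.0, -42.75]
[43.17, -25.48, -17.97, 0.0, 0.0, -47.5]
[45.78, -29.59, -17.97, 0.0, 0.0, -52.25]
[48.01, -33.85, -17.97, 0.0, 0.0, -57.0]
[49.85, -38.24, -17.97, 0.0, 0.0, -61.75]
[51.3, -42.72, -17.97, 0.0, 0.0, -66.5]
[52.36, -47.25, -17.97, 0.0, 0.0, -71.25]
[53.02, -51.8, -17.97, 0.0, 0.0, -76.0]
(np.float64(545.6998179041994), np.float64(18.102727400135404), 411, 91.9)
```

Call:
move_arm(increments=[[0,0,-4.5,0,0,0],[0,0,-9,0,0,0],[0,0,-13.5,0,0,0],[0,0,-18,0,0,0],[5,-0.9,-18,0,0,-4.75],[10,-2.1,-18,0,0,-9.5],[15,-3.8,-18,0,0,-14],[20,-6,-18,0,0,-19],[24.5,-8.4,-18,0,0,-23.5],[29,-11.3,-18,0,0,-28.5],[33,-14.4,-18,0,0,-33],[36.8,-17.9,-18,0,0,-38],[40.2,-21.5,-18,0,0,-42.5],[43.2,-25.5,-18,0,0,-47.5],[45.8,-29.5,-18,0,0,-52],[48,-33.8,-18,0,0,-57],[49.8,-38.2,-18,0,0,-61.5],[51.3,-42.7,-18,0,0,-66.5],[52.4,-47.2,-18,0,0,-71],[53,-51.8,-18,0,0,-76]], grip=1)

```text
clock: 2.1
eef_pos: [545.7, 20.0, 410.8]
tool_rot: [-3.141, -0.0, 1.607]
force: [0.4, -0.3, 0.2]
width: 85.4
```

```bash
python3 - <<'E'
from h import *
S=(545.5,18.2,411.3,91.9);A=np.array(S);P=[]
B=np.array((393.3,280.6,250,96.4))
for k in range(1,9):P.append(A+(B-A)*k/8)
for z in(210,175,145,120,100,88,80,76,76,76):P.append((393.3,280.6,z,96.4))
for r in rows(S,P):print(r)
E
```

```text
[3.34, -1.79, 2.02, 0.0, 0.0, -0.56]
[6.68, -3.59, 4.03, 0.0, 0.0, -1.12]
[10.02, -5.38, 6.05, 0.0, 0.0, -1.69]
[13.37, -7.17, 8.07, 0.0, 0.0, -2.25]
[16.71, -8.96, 10.08, 0.0, 0.0, -2.81]
[20.05, -10.76, 12.1, 0.0, 0.0, -3.38]
[23.39, -12.55, 14.11, 0.0, 0.0, -3.94]
[26.73, -14.34, 16.13, 0.0, 0.0, -4.5]
[26.73, -14.34, 20.13, 0.0, 0.0, -4.5]
[26.73, -14.34, 23.63, 0.0, 0.0, -4.5]
[26.73, -14.34, 26.63, 0.0, 0.0, -4.5]
[26.73, -14.34, 29.13, 0.0, 0.0, -4.5]
[26.73, -14.34, 31.13, 0.0, 0.0, -4.5]
[26.73, -14.34, 32.33, 0.0, 0.0, -4.5]
[26.73, -14.34, 33.13, 0.0, 0.0, -4.5]
[26.73, -14.34, 33.53, 0.0, 0.0, -4.5]
[26.73, -14.34, 33.53, 0.0, 0.0, -4.5]
[26.73, -14.34, 33.53, 0.0, 0.0, -4.5]
```

Call:
move_arm(increments=[[3.3,-1.8,2,0,0,-0.5],[6.7,-3.6,4,0,0,-1],[10,-5.4,6,0,0,-1.5],[13.4,-7.2,8,0,0,-2.25],[16.7,-9,10,0,0,-2.8],[20,-10.8,12,0,0,-3.4],[23.4,-12.5,14,0,0,-4],[26.7,-14.3,16,0,0,-4.5],[26.7,-14.3,20,0,0,-4.5],[26.7,-14.3,23.6,0,0,-4.5],[26.7,-14.3,26.6,0,0,-4.5],[26.7,-14.3,29,0,0,-4.5],[26.7,-14.3,31,0,0,-4.5],[26.7,-14.3,32.3,0,0,-4.5],[26.7,-14.3,33.1,0,0,-4.5],[26.7,-14.3,33.5,0,0,-4.5],[26.7,-14.3,33.5,0,0,-4.5],[26.7,-14.3,33.5,0,0,-4.5]])

```text
clock: 3.9
eef_pos: [394.7, 280.3, 76.8]
tool_rot: [3.141, -0.0, 1.682]
force: [-0.0, 0.8, 0.2]
width: 85.1
```

```bash
python3 - <<'E'
from h import *
s=ctrl.read_state();print(s['clock'],s['eef_pos'],s['tool_rot'],s['force'])
x=eyes.get_image('scene')[130:290,250:450];y=eyes.get_image('top')[170:270,270:395]
cv2.imwrite('pics/d.png',np.hstack([cv2.resize(x,(400,320)),cv2.resize(y,(400,320))])[:,:,::-1])
E
```

```text
3.9 [394.68393436 280.3127774   76.80974255] [ 3.14074571e+00 -4.72438763e-04  1.68166669e+00] [-0.00401588  0.8439335   0.16589987]
```

View pics/d.png

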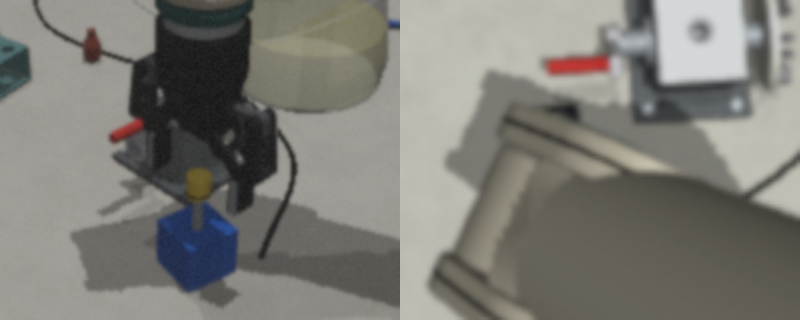

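The picture shows the yellow head, left panel at (198,184), between the open fingers. I'll close on it.

Call:
move_arm(increments=[[0,0,0,0,0,0],[0,0,0,0,0,0],[0,0,0,0,0,0],[0,0,0,0,0,0],[0,0,0,0,0,0],[0,0,0,0,0,0],[0,0,0,0,0,0],[0,0,0,0,0,0],[0,0,0,0,0,0],[0,0,0,0,0,0]], grip=-1)

```text
clock: 5.0
eef_pos: [394.2, 280.1, 76.5]
tool_rot: [-3.142, -0.0, 1.682]
force: [-1.8, 0.2, 5.8]
width: 20.0
```

Call:
move_arm(increments=[[0,0,-1,0,0,0],[0,0,-3,0,0,0],[0,0,-6,0,0,0],[0,0,-9,0,0,0],[0,0,-12.5,0,0,0],[-1,1.2,-12.5,0,0,0],[-3,3.5,-12.5,0,0,0],[-5,5.8,-12.5,0,0,0],[-7,8,-12.5,0,0,0],[-8.8,10.1,-12.5,0,0,0],[-10,11.5,-12.5,0,0,0],[-10.45,12,-12.5,0,0,0],[-10.45,12,-12.5,0,0,0],[-10.45,12,-11.5,0,0,0],[-10.45,12,-11,0,0,0],[-10.45,12,-11,0,0,0],[-10.45,12,-11,0,0,0],[-10.45,12,-11,0,0,0]])

```text
clock: 6.8
eef_pos: [525.1, 189.9, 186.5]
tool_rot: [3.141, -0.0, 1.682]
force: [-1.0, -0.3, -1.1]
width: 20.2
```

```bash
python3 - <<'E'
from h import *
s=ctrl.read_state();print(s['clock'],s['eef_pos'],s['tool_rot'],s['force'],s['width'])
I=eyes.get_image('scene');J=eyes.get_image('top')
cv2.imwrite('pics/e1.png',I[:,:,::-1]);cv2.imwrite('pics/e2.png',J[:,:,::-1])
print('expected tip pix',project('scene',(524.5,190,115)),'bore',project('scene',(524.5,190,100)))
x=I[100:220,280:400];cv2.imwrite('pics/e.png',cv2.resize(x,(600,600),interpolation=2)[:,:,::-1])
E
```

```text
6.8 [525.07431766 189.91652259 186.47348662] [ 3.14133968e+00 -1.25010327e-04  1.68242693e+00] [-0.9691719  -0.27491879 -1.10341935] 20.24615300719746
expected tip pix [340.82962638 164.53787722] bore [340.70470358 171.05357441]
```

View pics/e.png

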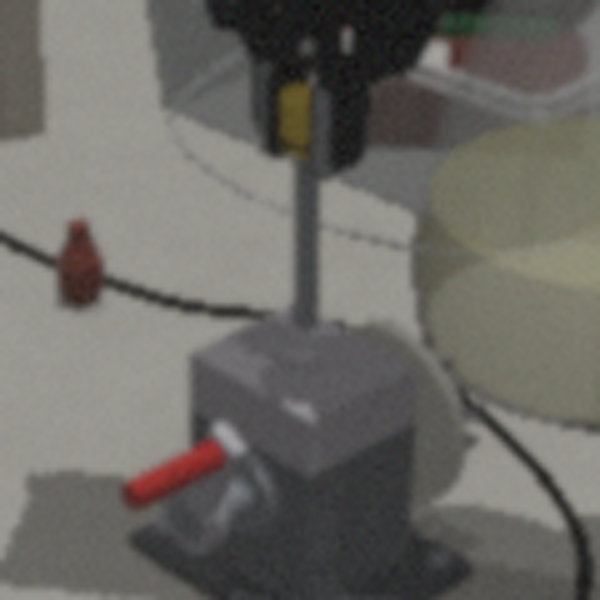

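The picture shows the pin hanging upright, its foot at about (341.3,165), over the bore at (340.5,172). They align to about 1 mm, so I'll lower it slowly and watch the force.

Call:
move_arm(increments=[[0,0,0.5,0,0,0],[0,0,1,0,0,0],[0,0,1.3,0,0,0],[0,0,1.6,0,0,0],[0,0,1.9,0,0,0],[0,0,2.2,0,0,0],[0,0,2.5,0,0,0],[0,0,2.5,0,0,0]])

```text
clock: 7.7
eef_pos: [525.2, 189.6, 161.0]
tool_rot: [-3.141, -0.0, 1.682]
force: [-0.1, 0.7, -1.8]
width: 19.7
```

No contact, and the foot is about 10 mm into the bore. I'll lower it another 16 mm.

Call:
move_arm(increments=[[0,0,0.3,0,0,0],[0,0,0.6,0,0,0],[0,0,0.9,0,0,0],[0,0,1.1,0,0,0],[0,0,1.3,0,0,0],[0,0,1.5,0,0,0],[0,0,1.6,0,0,0],[0,0,1.6,0,0,0]])

```text
clock: 8.5
eef_pos: [525.2, 189.5, 145.2]
tool_rot: [3.142, -0.0, 1.682]
force: [0.6, 0.3, -2.2]
width: 20.4
```

Call:
move_arm(increments=[[0,0,0,0,0,0],[0,0,0,0,0,0],[0,0,0,0,0,0],[0,0,0,0,0,0],[0,0,0,0,0,0],[0,0,0,0,0,0],[0,0,0,0,0,0],[0,0,-2,0,0,0],[0,0,-5,0,0,0],[0,0,-8,0,0,0],[0,0,-8,0,0,0]], grip=1)

```text
clock: 9.6
eef_pos: [527.5, 191.0, 229.2]
tool_rot: [3.134, -0.002, 1.682]
force: [0.9, 0.1, 0.0]
width: 85.9
```

```bash
cat >> h.py <<'E'
def headpx(roi=(320,110,365,175)):
    g=eyes.get_image('scene');c,st,p=blob(g,(18,120,60),(35,255,255),roi);return np.round(c,2),st
E
python3 - <<'E'
from h import *
s=ctrl.read_state();print(s['clock'],s['eef_pos'],s['force'],s['width'])
print(headpx(),[project('scene',(524.5,190,z)) for z in(161,156,111)])
I=eyes.get_image('scene');x=I[100:220,280:400];cv2.imwrite('pics/f.png',cv2.resize(x,(480,480),interpolation=2)[:,:,::-1])
b=blob(I,(0,130,60),(8,255,255),(295,170,345,215));r=cv2.fitLine(b[2].astype(np.float32),2,0,.01,.01).ravel();t=(b[2]-r[2:])@r[:2];print('peg',b[0],r[2:]+r[:2]*t.min(),r[2:]+r[:2]*t.max())
y=np.array([-.1115,.9938,0]);X=np.array([.9938,.1115,0])
for th in(-.4,-.45,-.5,-.55):
    print(th,[project('scene',np.array([524.5,190,52])+L*y+45*np.sin(th)*X+[0,0,45*np.cos(th)]) for L in(66,108)],[project('top',np.array([524.5,190,52])+L*y+45*np.sin(th)*X+[0,0,45*np.cos(th)]) for L in(66,108)])
E
```

```text
9.6 [527.45845654 190.99793104 229.17980189] [0.91153723 0.10082224 0.04821556] 85.85714045550965
(array([340.97, 144.01]), array([337, 139,   9,  12,  95])) [array([341.22455253, 143.79713885]), array([341.180747  , 146.10855195]), array([340.79613097, 166.28701554])]
peg [314.43564356 194.14851485] [305.52722627 198.97343562] [323.21354535 189.39427545]
-0.4 [array([323.21533074, 189.9683705 ]), array([306.95657617, 198.74484538])] [array([334.66618113, 189.82070009]), array([315.9463036 , 191.55375297])]
-0.45 [array([323.97236029, 190.79762314]), array([307.72223805, 199.60446044])] [array([334.74117872, 190.77061389]), array([316.03794391, 192.5017901 ])]
-0.5 [array([324.71263532, 191.66261546]), array([308.47235959, 200.49998145])] [array([334.81261072, 191.70149377]), array([316.12835251, 193.43058461])]
-0.55 [array([325.43404782, 192.5609947 ]), array([309.20479969, 201.42896348])] [array([334.88028363, 192.61072544]), array([316.21727362, 194.33752901])]
```

View pics/f.png

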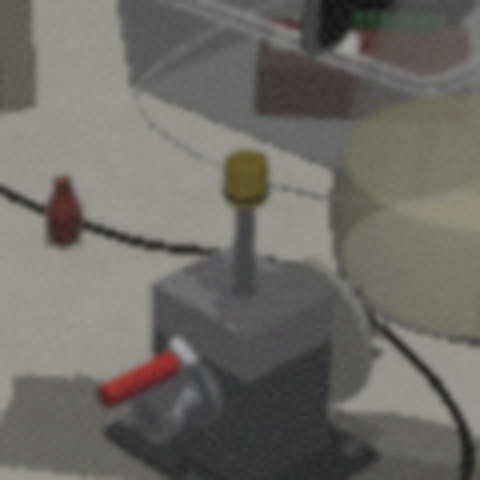

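The picture shows the pin standing upright in the bore, its head at scene (341.0,144.0) where I predicted 143.8. The peg matches θ≈-0.40, so I'll move to straddle it.

Call:
move_arm(increments=[[1,-0.2,0,0,0,0],[3,-0.6,0,0,0,0],[5.5,-1.1,1,0,0,0],[7.5,-1.5,3,0,0,0],[8.8,-1.7,5,0,0,0],[8.8,-1.7,8,0,0,0],[8.8,-1.7,10,0,0,0],[8.8,-1.7,11,0,0,0],[8.8,-1.7,12,0,0,0],[8.8,-1.7,13,0,0,0],[8.8,-1.7,14,0,0,0],[8.8,-1.7,15,0,0,0],[8.8,-1.7,15,0,0,0],[8.8,-1.7,15,0,0,0]], grip=-0.3)

```text
clock: 11.1
eef_pos: [498.6, 275.1, 75.3]
tool_rot: [3.142, -0.0, 1.682]
force: [0.4, 0.2, 0.8]
width: 29.8
```

```bash
python3 - <<'E'
from h import *
s=ctrl.read_state();print(s['clock'],s['eef_pos'],s['force'],s['width']);print(headpx())
x=eyes.get_image('scene')[100:220,260:400];cv2.imwrite('pics/g.png',cv2.resize(x,(560,480),interpolation=2)[:,:,::-1])
E
```

```text
11.1 [498.62083444 275.10983261  75.31366201] [0.39889908 0.24679224 0.76703444] 29.814154276182123
(array([340.94, 143.88]), array([336, 138,  10,  14, 108]))
```

View pics/g.png

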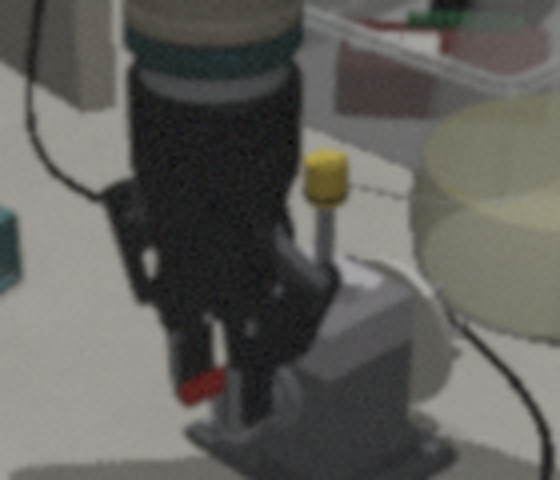

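The straddle is good: the red peg is at crop (203,385), between the fingers. I'll narrow the jaws and start turning slowly.

Call:
move_arm(increments=[[0,0,-0.1,0,0,0],[0,0,-0.2,0,0,0],[0,0,-0.2,0,0,0],[0,0.15,-0.2,0,0,0],[0,0.3,-0.2,0,0,0],[0,0.45,-0.2,0,0,0],[0,0.6,-0.2,0,0,0],[0,0.75,-0.2,0,0,0],[0,0.9,-0.2,0,0,0],[0,1.05,-0.2,0,0,0],[0,1.2,-0.2,0,0,0],[0,1.35,-0.2,0,0,0],[0,1.5,-0.2,0,0,0],[0,1.5,-0.2,0,0,0]], grip=-0.58)

```text
clock: 12.6
eef_pos: [514.0, 276.8, 77.3]
tool_rot: [3.141, -0.0, 1.682]
force: [-1.3, 0.7, 1.3]
width: 18.3
```

```bash
cat > chk.py <<'E'
from h import *
s=ctrl.read_state();print(s['clock'],np.round(s['eef_pos'],1),np.round(s['force'],1),round(s['width'],1))
print(*headpx(),headpx()[0])
E
python3 chk.py
```

```text
12.6 [514.  276.8  77.3] [-1.3  0.7  1.3] 18.3
[342.3  144.94] [338 139  10  13 105] [342.29 144.94]
```

The head shift (du=1.35, dv=1.0) matches a tilt from friction, not a drop; a drop would be dv of about 2.3 with du near 0. Continuing in small steps.

Call:
move_arm(increments=[[0,0.1,0,0,0,0],[0,0.2,0,0,0,0],[0,0.3,0,0,0,0],[0,0.4,0,0,0,0],[0,0.4,0,0,0,0]])

```text
clock: 13.2
eef_pos: [517.7, 277.2, 77.3]
tool_rot: [3.141, -0.0, 1.682]
force: [-0.9, -0.4, 2.0]
width: 18.1
```

```bash
python3 chk.py
```

```text
13.2 [517.7 277.2  77.3] [-0.9 -0.4  2. ] 18.1
[341.09 146.33] [337 141  10  13 102] [341.33 146.48]
```

Call:
move_arm(increments=[[0,0.1,0,0,0,0],[0,0.2,0,0,0,0],[0,0.3,0,0,0,0],[0,0.4,0,0,0,0],[0,0.4,0,0,0,0]])

```text
clock: 13.8
eef_pos: [521.6, 277.6, 77.3]
tool_rot: [3.141, -0.0, 1.682]
force: [-1.8, 0.2, 0.7]
width: 18.1
```

```bash
python3 chk.py
```

```text
13.8 [521.6 277.6  77.3] [-1.8  0.2  0.7] 18.1
[342.06 146.88] [338 141   9  14 104] [342.05 146.7 ]
```

The pin dropped at the first step: dv=+2.4 with du≈0.2, so it has caught. The second step (4 mm) only tilted it in the play. I'll ease the crank back about 4 mm, plus 6 mm of jaw slack, to the catch position to unload the pin.

Call:
move_arm(increments=[[0,-0.2,0,0,0,0],[0,-0.4,0,0,0,0],[0,-0.6,0,0,0,0],[0,-0.7,0,0,0,0],[0,-0.8,0,0,0,0],[0,-0.9,0,0,0,0],[0,-0.9,0,0,0,0]])

```text
clock: 14.6
eef_pos: [512.7, 276.8, 77.6]
tool_rot: [3.141, -0.0, 1.682]
force: [1.5, 1.1, 0.5]
width: 17.8
```

```bash
python3 chk.py
```

```text
14.6 [512.7 276.8  77.6] [1.5 1.1 0.5] 17.8
[341.82 146.45] [338 141   9  13 103] [341.7 146.3]
```

Call:
move_arm(increments=[[0,0.3,0,0,0,0],[0,0.3,0,0,0,0],[0,0.3,-2,0,0,0],[0,0.3,-5,0,0,0],[0,0.3,-8.5,0,0,0],[0,0.3,-12,0,0,0],[0,0.3,-13,0,0,0],[-2,0.3,-13,0,0,0],[-4,0.3,-13,0,0,0],[-6,0.3,-13,0,0,0],[-7.8,0.3,-13,0,0,0],[-8.8,0.3,-13,0,0,0],[-8.8,0.3,-13,0,0,0],[-8.8,0.3,-13,0,0,0]])

```text
clock: 16.1
eef_pos: [524.9, 190.3, 207.1]
tool_rot: [-3.141, -0.001, 1.682]
force: [-0.4, -0.3, 0.1]
width: 17.9
```

Call:
move_arm(increments=[[0,0,0,0,0,0],[0,0,0,0,0,0],[0,0,1,0,0,0],[0,0,2,0,0,0],[0,0,2.8,0,0,0],[0,0,2.8,0,0,0],[0,0,2.8,0,0,0]], grip=-1)

```text
clock: 16.8
eef_pos: [525.0, 189.5, 178.9]
tool_rot: [-3.141, 0.0, 1.682]
force: [0.1, -0.3, 0.9]
width: 0.4
```

```bash
python3 chk.py
```

```text
16.8 [525.  189.5 178.9] [ 0.1 -0.3  0.9] 0.4
[341.03 146.28] [337 141   9  12  96] [341.   146.08]
```

The pin is upright and clearly dropped by 2.3 px. Now I'll push from above.

Call:
move_arm(increments=[[0,0,0.5,0,0,0],[0,0,0.9,0,0,0],[0,0,1.1,0,0,0],[0,0,1.3,0,0,0],[0,0,1.5,0,0,0],[0,0,1.7,0,0,0],[0,0,1.9,0,0,0]])

```text
clock: 17.6
eef_pos: [526.3, 190.0, 161.3]
tool_rot: [3.139, -0.001, 1.682]
force: [0.9, -0.2, 6.3]
width: 0.4
```

```bash
python3 chk.py
```

```text
17.6 [526.3 190.  161.3] [ 0.9 -0.2  6.3] 0.4
[340.49 150.12] [337 145   8  11  72] [340.54 150.38]
```

Call:
move_arm(increments=[[0,0,0.2,0,0,0],[0,0,0.4,0,0,0],[0,0,0.6,0,0,0],[0,0,0.8,0,0,0],[0,0,1,0,0,0],[0,0,1.2,0,0,0],[0,0,1.4,0,0,0],[0,0,1.6,0,0,0]])

```text
clock: 18.5
eef_pos: [526.3, 190.0, 145.3]
tool_rot: [3.139, -0.001, 1.682]
force: [0.0, -0.5, 6.2]
width: 0.0
```

Call:
move_arm(increments=[[0,0,0.2,0,0,0],[0,0,0.4,0,0,0],[0,0,0.6,0,0,0],[0,0,0.8,0,0,0],[0,0,1,0,0,0],[0,0,1.2,0,0,0],[0,0,1.4,0,0,0]])

```text
clock: 19.2
eef_pos: [526.3, 190.0, 131.2]
tool_rot: [3.139, -0.001, 1.682]
force: [0.0, -0.8, 5.6]
width: -0.2
```

```bash
python3 chk.py
```

```text
19.2 [526.3 190.  131.2] [ 0.  -0.8  5.6] -0.2
[340.12 163.66] [336 159   9  10  77] [340.11 163.6 ]
```

About 9 mm remains. I'll go slowly until the force rises.

Call:
move_arm(increments=[[0,0,0.15,0,0,0],[0,0,0.3,0,0,0],[0,0,0.45,0,0,0],[0,0,0.6,0,0,0],[0,0,0.7,0,0,0],[0,0,0.75,0,0,0]])

```text
clock: 19.9
eef_pos: [526.3, 190.0, 123.7]
tool_rot: [3.139, -0.001, 1.682]
force: [-0.3, 0.5, 6.4]
width: 0.1
```

Call:
move_arm(increments=[[0,0,0.05,0,0,0],[0,0,0.1,0,0,0],[0,0,0.15,0,0,0],[0,0,0.15,0,0,0]])

```text
clock: 20.3
eef_pos: [526.3, 190.0, 122.2]
tool_rot: [3.139, -0.001, 1.682]
force: [0.3, -0.2, 6.1]
width: 0.1
```

Call:
move_arm(increments=[[0,0,0.05,0,0,0],[0,0,0.1,0,0,0],[0,0,0.1,0,0,0]])

```text
clock: 20.6
eef_pos: [526.4, 190.0, 122.1]
tool_rot: [3.138, -0.0, 1.682]
force: [-1.5, -1.4, 12.9]
width: 0.1
```

The force jumped at z=122.1, so the head is seated. I'll retreat and check.

Call:
move_arm(increments=[[0,0,-0.5,0,0,0],[0,0,-2,0,0,0],[0,0,-5,0,0,0],[0,0,-9,0,0,0],[0,0,-13,0,0,0],[0,0,-13,0,0,0],[0,0,-13,0,0,0]])

```text
clock: 21.3
eef_pos: [525.5, 189.5, 251.0]
tool_rot: [3.14, -0.0, 1.682]
force: [0.2, 0.3, 0.0]
width: -0.1
```

```bash
python3 chk.py; python3 - <<'E'
from h import *
print(project('scene',(524.5,190,111)))
x=eyes.get_image('scene')[100:220,260:400];cv2.imwrite('pics/k.png',cv2.resize(x,(560,480),interpolation=2)[:,:,::-1])
E
```

```text
21.3 [525.5 189.5 251. ] [0.2 0.3 0. ] -0.1
[340.6  166.45] [336 161  10  13  94] [340.43 166.25]
[340.79613097 166.28701554]
```

View pics/k.png

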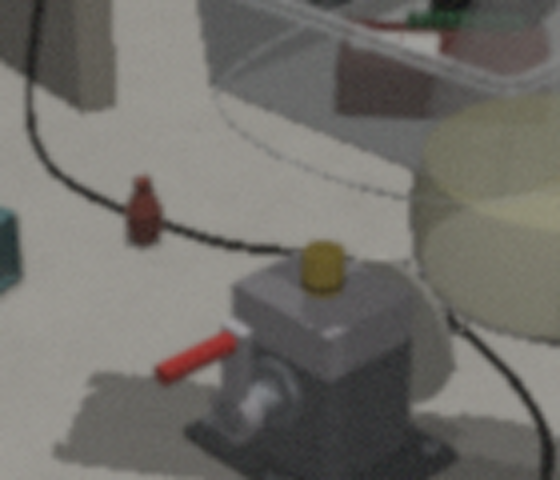

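The head sits flush on the block at scene (340.5,166.3), against a predicted (340.8,166.3). The crank is upright and the robot is clear, so I'll hand in.

```bash
python3 -c "
from cell import ctrl
print(ctrl.finish_job())"
```

```text
the job is handed in; nothing more can be done
None
```

The rotator is locked: the pin is fully home with its head on the block. I handed the job in at about 21.5 s of the 61 s allowed; the hand-in gives no verdict.

- **Placing:** I took the pin from its stand, lowered it into the bore without contact and released it just above the shaft. The camera showed it standing on the shaft.
- **Turning:** I straddled the peg and led it slowly away from the robot, with at most about 2 N in the force readings after each step. The pin dropped 2.3 px in the scene view, which is the expected 5 mm, at a crank angle of about 0 rad.
- **Overshoot:** I only saw the drop in the camera check, after one more 4 mm step had already gone. The pin tilted slightly in its play but nothing was blocked. I eased the crank back and the pin stood upright again.
- **Pushing home:** About 6 N moved the pin down, and the force jumped to 13 N at z = 122.1 mm, which matches the 122 mm expected with the head seated.

**Last checks:** The head was at (340.5, 166.3) px against (340.8, 166.3) predicted for fully home. The arm was clear with no force reading. No check failed at the end.

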